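# Chock a row of turned tool handles

## Robot

A 6-joint arm with a two-finger parallel gripper is mounted at the origin on the work surface; the furniture and walls round the work are solid. World frame = base frame: x ahead of the robot, y to its left, z up, the work surface at z = 0. Lengths are in mm, angles in rad, forces in N, time in s.
With the tool pointing down it reaches from about 300 to 750 mm from the base axis. Payload 8.5 kg.
Tool frame: the origin (TCP) lies midway between the tips of the shut fingers; the grasp point (between the pads) lies 19 mm behind it (env.grasp_offset is the distance from the TCP to the grasp point, in mm); y points along the fingers, z is the direction in which the jaws open and shut, and the axes are right-handed (so a half turn about y gives the same grasp; the last joint's range is limited). The gripper opens to 88 mm and grips with 3 to 60 N. Pads are 18 mm wide; open, the fingers measure 123 mm over their backs; the gripper's body (75 mm by 187 mm) begins 45 mm behind the grasp point.
Start: joints at [1.024, 0.381, 1.297, -0, 1.464, -0.215], TCP at [179.151, 519.986, 238.748] pointing down, gripper open.
Joint ranges: [-3.11, 3.11], [-0.89, 2.33], [0.22, 2.48], [-1.42, 4.56], [0.17, 2.85], [-2.88, 2.88]. Speed limits (rad/s): [2.39, 2.39, 3.14, 3.14, 3.14, 3.14].

## Interface

Orientations are given as a rotation vector (axis times angle).
In Python, from cell import env gives the robot as it stands.
- The arm moves only by the tool drive_tool, never from a script. Its argument "rows" is a list of rows, each a list of 6 numbers: the shift along the tool's x, y, z in cm, then the turn, a rotation vector about the tool's x, y, z in rad. In form: [[x, y, z, wx, wy, wz], ...]. A call has exactly 5 rows; each row shifts and turns the commanded pose from where the row before left it, along the tool's axes as they then stand; what a row does not reach is not made up. A row lasts 1/10 s, in which the tool goes at most 50 mm and 8.59 degrees, less where a joint would pass 70% of its speed; a pose out of reach is approached as far as the arm can. A call with a gripper value outside its range is refused whole. "jaw" is the gripper's target within -1 to 1 (fully open at 1, half-way at 0, shut at -1), set as the call begins (left out, the last holds). The fingers move at their own pace and stop on an object; "grip_force" is the grip in N (left out, the last holds). Time passes only in rows, so rows that do not move let the fingers close, or fill a call up. It gives the time, the measured TCP pose, the force and the opening at its end, in the units of the state.
- env.sense(): the state, without advancing time (a new reading comes with each control period).
- env.grab_frame(name): name is "side" or "top" or "wrist"; returns a dict with "frame" (384x512x3 uint8, blue, green, red), "camera_matrix" (3x3 intrinsics, pixels), "position" and "attitude" of the camera in the world. Camera axes: x right, y down, z forward; pixel columns grow to the right and rows downward; lengths in mm; the calibration is good to about 2 mm. A picture is of the moment at which its call begins. There is no depth.
- env.hand_in(): hands the job in, once; it reports no verdict.
The state is a dict: "clock": time; "qpos": joint angles; "joint_vel": joint speeds; "joint_efforts": joint torques, N m; "position": TCP position; "tcp_rot": TCP orientation; "force": force on the tool from outside, world axes, zero at the start; "wrist_torque": the same for the moment, N m; "width": opening from 0.0 (shut) to 1.0 (fully open).
Only numpy, scipy, OpenCV 4.12 (cv2) and the standard library are available. Lean on these libraries where they do the work, as an engineer would, in place of code of your own. Each camera call takes 0.05 s, during which the arm holds its last target.

## Task

Three round wooden tool handles lie side by side on the plywood rack, held by its batten on one side only. Take the red wooden wedge from the table, not one of the offcuts, and set it gently and flat on the rack at the open end of the row, near the middle of the last handle's length, thin edge towards the handles and snug against the last one, so that the row cannot roll apart. Leave the handles lying in their row.

Things in the scene. Friction and masses are not known exactly. Their poses are not given: they have to be found in the camera images.
- rack: Fixed plywood board 140 x 210 mm (x, y), 12 mm thick. Origin: centre of its underside. Along its -y edge a batten 18 mm wide stands 24 mm above the board, inner face at y = -81 mm. Three handles lie side by side along x from the batten towards +y; the board is clear from the last one to the +y edge.
- handle_outer_mid (a point): Centre, on its axis, of the last handle, farthest from the batten. Light wood, 36 mm thick, 100 mm long plus a 16 mm brass ferrule at its +x end, 90 g. Own x is its axis, along the board's x, 18 mm above the board's top, about y = +10 mm on the board. It rolls, so its y and z may point anywhere. Two equal handles fill the space to the batten, with about 0.5 mm play each.
- chock_mid (a point): Centre of the loose red-painted wooden wedge, 20 mm above its underside. 58 mm long (x), 50 mm wide (y), 40 mm high, 50 to 110 g. +x points to the thin edge: toe 3 mm high at x = +34; a 40 degree slope rises to the flat top from x = -10 to the heel at -24 mm. Grip across its flat parallel sides (y). Just touching the last handle on the rack, its centre is 44 mm (level) from that handle's axis.

How it is judged:
By the outcome, as a careful person would: the job done as asked, in the order asked, and still so for the second after the job is handed in, with the robot touching nothing.
It also fails if it takes over 37 s, if anything falls off the work surface, if the arm or the gripper's body presses on something with over 40 N, if the wrist force passes 120 N, or if a joint passes its speed limit or range.

## Working session

There is one attempt and no reset: what is moved stays moved. The work goes in short steps, Python scripts to look and compute and a tool call to move; the robot and the scene stay as the last step left them, time stands still between calls to the robot, and variables do not carry over. Pictures are saved under pics/ and viewed, and the job is handed in when it is done.

Besides the shell and the picture viewer there is one more tool, called as a command line: name --pt "numbers of a row" for each row, then --argument value for the rest. drive_tool: Moves the arm, as the interface text tells. Its arguments: {"type":"object","properties":{"rows":{"type":"array","items":{"type":"array","items":{"type":"number"}}},"jaw":{"type":"number"},"grip_force":{"type":"number"}},"required":["rows"]}

```bash
ls; mkdir -p pics; cat > h.py <<'E'
import numpy as np,cv2
from cell import env
from scipy.spatial.transform import Rotation as R
def shot(n,f):
    d=env.grab_frame(n); cv2.imwrite('pics/'+f+'.png',d['frame']); np.savez('pics/'+f+'.npz',**{k:np.array(v) for k,v in d.items()}); return d
def load(f): return dict(np.load('pics/'+f+'.npz'))
def rot(a):
    a=np.array(a,float); return a if a.shape==(3,3) else R.from_rotvec(a).as_matrix()
def ray(d,u,v):
    r=rot(d['attitude'])@np.linalg.inv(d['camera_matrix'])@np.array([u,v,1.]); return np.array(d['position'],float),r/np.linalg.norm(r)
def onz(d,u,v,z):
    p,r=ray(d,u,v); return p+r*(z-p[2])/r[2]
def tri(obs):
    A=np.zeros((3,3));b=np.zeros(3)
    for d,u,v in obs:
        p,r=ray(d,u,v);M=np.eye(3)-np.outer(r,r);A+=M;b+=M@p
    x=np.linalg.solve(A,b); return x,[np.linalg.norm((np.eye(3)-np.outer(r,r))@(x-p)) for p,r in [ray(*o) for o in obs]]
def proj(d,P):
    c=rot(d['attitude']).T@(np.array(P,float)-d['position']); k=np.array(d['camera_matrix'])@c; return k[:2]/k[2]
E
python3 - <<'E'
from h import *
for n in['side','top','wrist']:
    d=shot(n,n+'0'); print(n,d['position'],d['attitude'],d['camera_matrix'])
print(env.sense())
E
```

```text
pics
side [  428.66922758 -1001.50842267   658.25421611] [-2.14871813  0.04063613 -0.00853474] [[462.4311633    0.         257.25166265]
 [  0.         462.4311633  197.39186167]
 [  0.           0.           1.        ]]
top [ 290.74464884  -60.73203809 1012.6593273 ] [-2.10492506  2.13820758 -0.1845216 ] [[378.90760308   0.         255.53217607]
 [  0.         378.90760308 193.2760458 ]
 [  0.           0.           1.        ]]
wrist [118.47556976 542.06418248 383.58606737] [2.38054635 1.69736185 0.22036567] [[307.99711176   0.         251.76866586]
 [  0.         307.99711176 193.10801756]
 [  0.           0.           1.        ]]
{'clock': 0.15, 'qpos': array([ 1.02373753e+00,  3.81061803e-01,  1.29801810e+00, -1.02835959e-05,
        1.46357351e+00, -2.15313962e-01]), 'joint_vel': array([ 0.0004727 , -0.0017374 , -0.00290792, -0.00032012, -0.0006311 ,
       -0.00026871]), 'joint_efforts': array([ 2.29909318e-03, -4.38078797e+01, -2.24619269e+01,  7.13745109e-02,
        3.43215640e-02, -7.70343627e-05]), 'position': array([179.03747763, 519.83380623, 238.29167867]), 'tcp_rot': array([-1.55606362,  0.26067386, -0.26006653]), 'force': array([-0.10970465, -0.17722724, -0.1902316 ]), 'wrist_torque': array([-0.03466431, -0.01543241, -0.04466344]), 'width': 0.9997745897276166}
```

View pics/side0.png

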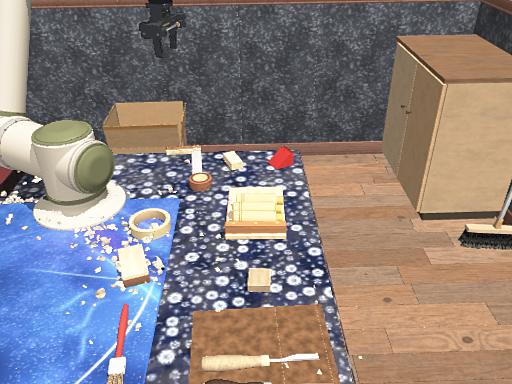

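View pics/top0.png

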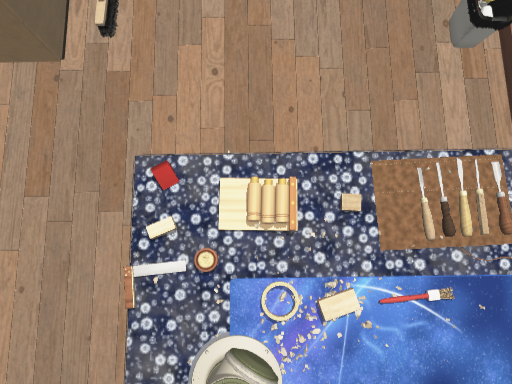

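View pics/wrist0.png

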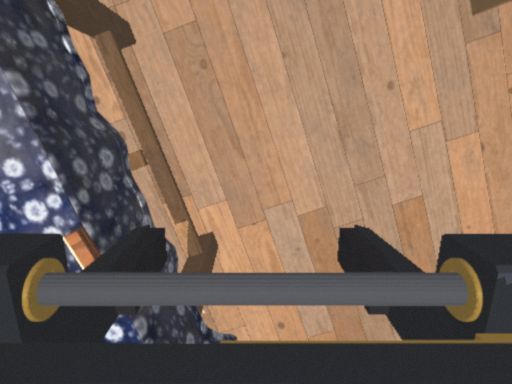

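The side view shows the red wedge at about (281,158) and the rack at (256,213). In the top view the wedge is at (165,175) and the rack at (258,204), batten on the right. Next I'll zoom in and measure both.

```bash
python3 - <<'E'
from h import *
t=load('top0');s=load('side0')
for n,d in(('top',t),('side',s)):
    f=d['frame'];hsv=cv2.cvtColor(f,cv2.COLOR_BGR2HSV)
    m=(((hsv[...,0]<6)|(hsv[...,0]>172))&(hsv[...,1]>170)).astype(np.uint8)
    for c in cv2.findContours(m,0,2)[0]:
        if cv2.contourArea(c)>60:
            print(n,cv2.contourArea(c),c.reshape(-1,2).mean(0),cv2.minAreaRect(c),cv2.approxPolyDP(c,2,True).reshape(-1,2).tolist())
a=cv2.resize(t['frame'][150:245,125:310],None,fx=4,fy=4,interpolation=cv2.INTER_CUBIC);cv2.imwrite('pics/topz.png',a)
a=cv2.resize(s['frame'][140:250,180:310],None,fx=5,fy=5,interpolation=cv2.INTER_CUBIC);cv2.imwrite('pics/sidez.png',a)
E
```

```text
top 416.0 [164.43636364 174.10909091] ((164.52523803710938, 174.83258056640625), (24.72092056274414, 18.963993072509766), 61.69924545288086) [[166, 161], [152, 168], [164, 189], [178, 181]]
side 339.5 [280.88461538 159.15384615] ((282.7000427246094, 159.39999389648438), (20.400001525878906, 23.400001525878906), 36.869895935058594) [[292, 152], [281, 147], [268, 163], [275, 168], [292, 164]]
```

View pics/topz.png

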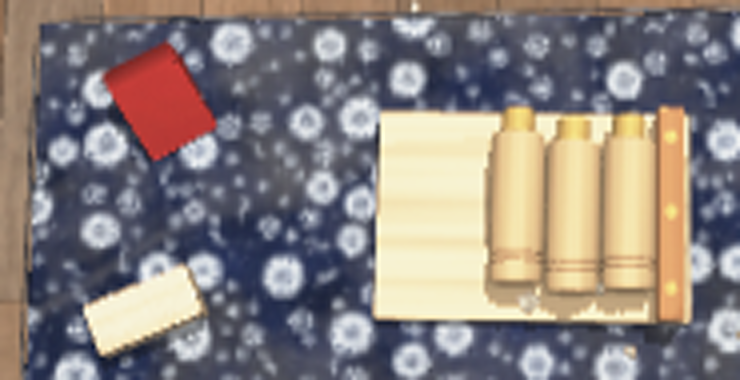

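View pics/sidez.png

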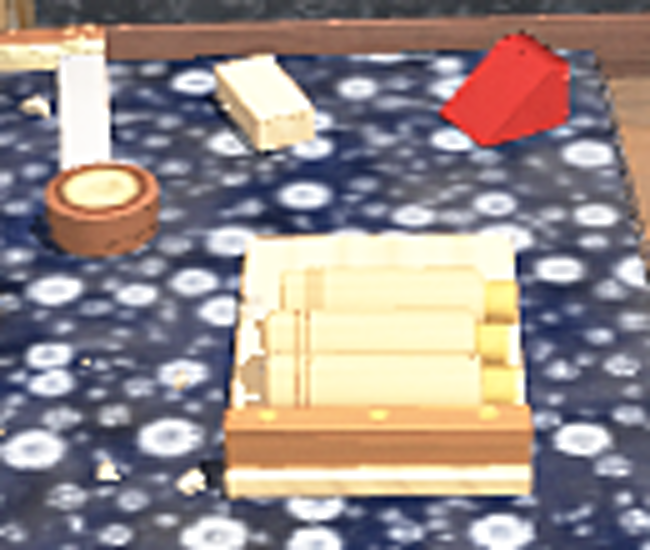

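```bash
python3 - <<'E'
from h import *
t=load('top0');s=load('side0')
def T(u,v,z): return onz(t,125+(u+.5)/4-.5,150+(v+.5)/4-.5,z)
h1=T(168,42,40);h2=T(103,75,40);t1=T(215,125,2);t2=T(156,160,2)
print(h1,h2,t1,t2)
mh=(h1+h2)/2;mt=(t1+t2)/2; d=mt-mh
print('widths',np.linalg.norm(h1-h2),np.linalg.norm(t1-t2),'len',np.linalg.norm(d[:2]),'yaw',np.degrees(np.arctan2(d[1],d[0])), 'edge yaws',[np.degrees(np.arctan2(e[1],e[0])) for e in(h1-h2,t1-t2)],'mid',(mh+mt)/2)
def S(u,v): return 180+(u+.5)/5-.5,140+(v+.5)/5-.5
def Tp(u,v): return 125+(u+.5)/4-.5,150+(v+.5)/4-.5
# two view pairs
for n,a,b in [('wedge toe right',(215,125),(487,144)),('wedge toe left',(156,160),(443,108)),('heel top near',(168,42),(568,68)),('heel top far',(103,75),(517,32)),
  ('batten +x end outer',(686,110),(530,408)),('batten -x outer',(686,321),(225,408)),('board far-x',(380,112),(514,236)),('board far -x',(375,320),(246,236))]:
    x,e=tri([(t,*Tp(*a)),(s,*S(*b))]);print(n,x.round(1),np.round(e,1))
print('board z=12',T(380,112,12),T(375,320,12),'batten',T(686,110,36),T(686,321,36), 'inner',T(658,108,36),T(658,320,36))
print('outer handle ferrule,butt (z30)',T(519,108,30),T(515,283,30))
print('outer handle left/right silhouettes', T(491,200,30),T(543,200,30))
E
```

```text
[564.02154591 182.00783203  40.        ] [542.16716777 224.55258276  40.        ] [515.43562703 157.63575658   2.        ] [491.7199089  197.36121311   2.        ]
widths 47.82958977648518 46.26604784483836 len 55.826425569559994 yaw -152.49543190118837 edge yaws [np.float64(-62.8113509864428), np.float64(-59.163201958340736)] mid [528.3360624  190.38934612  21.        ]
wedge toe right [516.6 158.4  -1.2] [0.4 0.4]
wedge toe left [492.8 197.6   1.5] [0.9 0.9]
heel top near [565.5 183.5  33.8] [0.3 0.3]
heel top far [540.8 225.1  37.2] [2. 2.]
batten +x end outer [ 512.7 -160.2   42.5] [1.4 1.4]
batten -x outer [ 374.8 -155.2   43.5] [1.8 1.8]
board far-x [522.6  44.3   6.8] [1. 1.]
board far -x [380.3  47.    9.6] [0.5 0.5]
board z=12 [520.31823158  43.69203671  12.        ] [379.58905591  46.64650869  12.        ] batten [ 512.70520886 -160.88021756   36.        ] [ 373.68390413 -156.13102842   36.        ] inner [ 514.37388879 -142.46821199   36.        ] [ 374.60765967 -138.16166767   36.        ]
outer handle ferrule,butt (z30) [517.33056302 -50.66623091  30.        ] [400.62829195 -46.40863267  30.        ]
outer handle left/right silhouettes [455.64174737 -31.37973617  30.        ] [455.07828247 -65.56008769  30.        ]
```

```bash
cat >> h.py <<'E'
def plan(P,toolz_yaw):
    """needed shift in tool axes (cm) and turn about tool axes from the present pose; tool y down, tool z at yaw"""
    s=env.sense();M=rot(s['tcp_rot']);a=np.radians(toolz_yaw)
    y=np.array([0,0,-1.]);z=np.array([np.cos(a),np.sin(a),0]);G=np.stack([np.cross(y,z),y,z],1)
    print('pos',s['position'].round(1),'q',s['qpos'].round(2),'t',s['clock'],'w',round(s['width'],3),'F',s['force'].round(1))
    print('shift cm',(M.T@(np.array(P)-s['position'])/10).round(2),'turn',R.from_matrix(M.T@G).as_rotvec().round(3),'target x axis in tool',(M.T@G).round(3)[:,0])
E
python3 - <<'E'
from h import *
s=env.sense();M=rot(s['tcp_rot']);print(M.round(3)); w=load('wrist0'); print('cam in tool',M.T@(w['position']-s['position']),(M.T@rot(w['attitude'])).round(3))
print('toolz yaw',np.degrees(np.arctan2(M[1,2],M[0,2])))
plan((533,193,200),-62);plan((533,193,200),118)
E
```

```text
[[ 0.945 -0.001  0.326]
 [-0.326 -0.001  0.945]
 [-0.    -1.    -0.001]]
cam in tool [ -64.53155803 -145.28167664    1.14287051] [[ 0.     0.967  0.255]
 [-0.001 -0.255  0.967]
 [ 1.    -0.001  0.001]]
toolz yaw 70.99249090565509
pos [179.  519.8 238.3] q [ 1.02  0.38  1.3  -0.    1.46 -0.22] t 0.15 w 1.0 F [-0.1 -0.2 -0.2]
shift cm [ 44.11   3.84 -19.37] turn [1.000e-03 2.321e+00 1.000e-03] target x axis in tool [-0.682  0.001 -0.731]
pos [179.  519.8 238.3] q [ 1.02  0.38  1.3  -0.    1.46 -0.22] t 0.15 w 1.0 F [-0.1 -0.2 -0.2]
shift cm [ 44.11   3.84 -19.37] turn [ 0.001 -0.82  -0.001] target x axis in tool [ 0.682 -0.001  0.731]
```

```bash
cat >> h.py <<'E'
def rows(P,yaw,n):
    s=env.sense();M=rot(s['tcp_rot']);a=np.radians(yaw);p0=s['position'];P=np.array(P,float)
    y=np.array([0,0,-1.]);z=np.array([np.cos(a),np.sin(a),0]);G=np.stack([np.cross(y,z),y,z],1)
    rv=R.from_matrix(M.T@G).as_rotvec();p=p0.copy();C=M.copy()
    print('pos',p0.round(1),'q',s['qpos'].round(2),'t',s['clock'],'w',round(s['width'],3),'F',s['force'].round(1),'toolz yaw',round(np.degrees(np.arctan2(M[1,2],M[0,2])),1),'tilt',M[:,1].round(3))
    for i in range(n):
        d=C.T@(p0+(P-p0)*(i+1)/n-p)/10; d=d.round(2); w=(rv/n).round(3)
        p=p+C@d*10; C=C@R.from_rotvec(w).as_matrix()
        print([float(k)+0. for k in d]+[float(k)+0. for k in w])
    print('ends',p.round(1),'yaw',np.degrees(np.arctan2(C[1,2],C[0,2])).round(1))
E
python3 - <<'E'
from h import *
rows((533,193,200),-62,20)
E
```

```text
pos [179.  519.8 238.3] q [ 1.02  0.38  1.3  -0.    1.46 -0.22] t 0.15 w 1.0 F [-0.1 -0.2 -0.2] toolz yaw 71.0 tilt [-0.001 -0.001 -1.   ]
[2.21, 0.19, -0.97, 0.0, 0.116, 0.0]
[2.3, 0.19, -0.71, 0.0, 0.116, 0.0]
[2.37, 0.2, -0.43, 0.0, 0.116, 0.0]
[2.4, 0.19, -0.16, 0.0, 0.116, 0.0]
[2.41, 0.19, 0.12, 0.0, 0.116, 0.0]
[2.37, 0.19, 0.4, 0.0, 0.116, 0.0]
[2.32, 0.19, 0.67, 0.0, 0.116, 0.0]
[2.22, 0.2, 0.93, 0.0, 0.116, 0.0]
[2.09, 0.19, 1.19, 0.0, 0.116, 0.0]
[1.95, 0.19, 1.42, 0.0, 0.116, 0.0]
[1.77, 0.19, 1.63, 0.0, 0.116, 0.0]
[1.56, 0.19, 1.83, 0.0, 0.116, 0.0]
[1.35, 0.2, 2.0, 0.0, 0.116, 0.0]
[1.1, 0.19, 2.14, 0.0, 0.116, 0.0]
[0.85, 0.19, 2.26, 0.0, 0.116, 0.0]
[0.59, 0.19, 2.33, 0.0, 0.116, 0.0]
[0.31, 0.19, 2.39, 0.0, 0.116, 0.0]
[0.03, 0.2, 2.41, 0.0, 0.116, 0.0]
[-0.25, 0.19, 2.4, 0.0, 0.116, 0.0]
[-0.53, 0.19, 2.35, 0.0, 0.116, 0.0]
ends [533. 193. 200.] yaw -61.9
```

drive_tool --pt "2.2 0.2 -1.0 0 0.116 0" --pt "2.3 0.2 -0.7 0 0.116 0" --pt "2.4 0.2 -0.4 0 0.116 0" --pt "2.4 0.2 -0.2 0 0.116 0" --pt "2.4 0.2 0.1 0 0.116 0" --jaw 1

```text
clock: 0.65
position: [268.0, 437.0, 228.5]
tcp_rot: [-1.45, 0.715, -0.715]
force: [0.2, 0.9, -0.1]
width: 0.998
```

drive_tool --pt "2.4 0.2 0.4 0 0.116 0" --pt "2.3 0.2 0.7 0 0.116 0" --pt "2.2 0.2 0.9 0 0.116 0" --pt "2.1 0.2 1.2 0 0.116 0" --pt "2.0 0.2 1.4 0 0.116 0"

```text
clock: 1.15
position: [356.5, 354.9, 218.5]
tcp_rot: [-1.244, 1.155, -1.154]
force: [0.4, 0.2, 0.1]
width: 1.001
```

drive_tool --pt "1.8 0.2 1.6 0 0.116 0" --pt "1.6 0.2 1.8 0 0.116 0" --pt "1.3 0.2 2.0 0 0.116 0" --pt "1.1 0.2 2.1 0 0.116 0" --pt "0.9 0.2 2.3 0 0.116 0"

```text
clock: 1.65
position: [444.3, 272.5, 208.5]
tcp_rot: [-0.926, 1.571, -1.571]
force: [-0.3, 0.6, 0.2]
width: 1.001
```

drive_tool --pt "0.6 0.2 2.3 0 0.116 0" --pt "0.3 0.2 2.4 0 0.116 0" --pt "0 0.2 2.4 0 0.116 0" --pt "-0.3 0.2 2.4 0 0.116 0" --pt "-0.5 0.2 2.3 0 0.116 0"

```text
clock: 2.15
position: [532.7, 191.7, 198.4]
tcp_rot: [-0.483, 1.951, -1.951]
force: [-0.6, -0.1, 0.6]
width: 1.0
```

```bash
python3 - <<'E'
from h import *
shot('wrist','wrist1'); rows((533,193,200),-62,5)
E
```

```text
pos [534.8 189.5 197.9] q [ 0.13  0.44  1.32 -0.    1.38  1.23] t 2.2 w 1.001 F [ 1.4 -1.1  0.1] toolz yaw -62.7 tilt [ 0.    -0.001 -1.   ]
[0.0, -0.04, -0.08, 0.0, -0.002, 0.0]
[0.0, -0.05, -0.08, 0.0, -0.002, 0.0]
[0.0, -0.04, -0.08, 0.0, -0.002, 0.0]
[0.0, -0.04, -0.08, 0.0, -0.002, 0.0]
[0.0, -0.04, -0.08, 0.0, -0.002, 0.0]
ends [533. 193. 200.] yaw -62.1
```

View pics/wrist1.png

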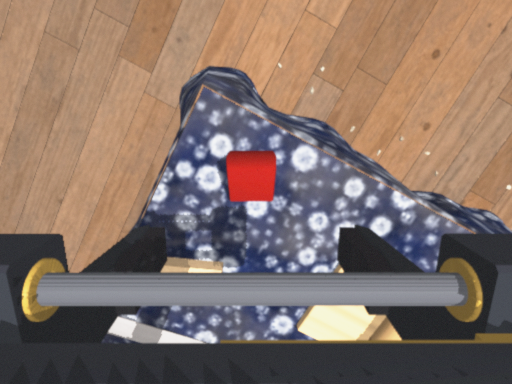

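The wrist view shows the red wedge at about (251,175), squared up with the jaws. Its darker flat top is at rows 152-165 and its toe at row 200. Next I'll triangulate its corners.

```bash
python3 - <<'E'
from h import *
w=load('wrist1');t=load('top0')
f=w['frame'];hsv=cv2.cvtColor(f,cv2.COLOR_BGR2HSV)
m=(((hsv[...,0]<8)|(hsv[...,0]>170))&(hsv[...,1]>150)&(hsv[...,2]>60)).astype(np.uint8)
c=max(cv2.findContours(m,0,1)[0],key=cv2.contourArea);q=cv2.approxPolyDP(c,3,True).reshape(-1,2);print(q.tolist())
q=q.astype(float)
s=q.sum(1);dd=q[:,0]-q[:,1]
hl,tr,hr,tl=q[s.argmin()],q[s.argmax()],q[dd.argmax()],q[dd.argmin()]
# edges are pixel centres; expand half px
H=[onz(w,hl[0]-.5,hl[1]-.5,40),onz(w,hr[0]+.5,hr[1]-.5,40)];T=[onz(w,tl[0]-.5,tl[1]+.5,1),onz(w,tr[0]+.5,tr[1]+.5,1)]
print(H,T)
mh=sum(H)/2;mt=sum(T)/2
for v in(H[0]-H[1],T[0]-T[1],mt-mh): print(np.linalg.norm(v[:2]),np.degrees(np.arctan2(v[1],v[0])))
d=(mt-mh)[:2];d/=np.linalg.norm(d);print('centre',mt[:2]-34*d,mh[:2]+24*d)
def Tp(u,v): return 125+(u+.5)/4-.5,150+(v+.5)/4-.5
for n,a,b in[('heel R',(168,42),hr),('heel L',(103,75),hl),('toe R',(215,125),tr),('toe L',(156,160),tl)]:
  for A,B in((a,b),): print(n,[x if isinstance(x,list) else x.round(1) for x in tri([(t,*Tp(*A)),(w,*B)])[:1]],np.round(tri([(t,*Tp(*A)),(w,*B)])[1],1))
E
```

```text
[[230, 152], [226, 158], [230, 200], [272, 199], [272, 151]]
[array([547.92582952, 225.20089283,  40.        ]), array([568.51959711, 188.21647985,  40.        ])] [array([491.75507139, 200.01048141,   1.        ]), array([516.01807136, 156.550065  ,   1.        ])]
42.33143119350088 119.11006131274151
49.77450112288826 119.17366773021186
61.32365770474992 -152.38164780068016
centre [534.01244604 194.04198871] [536.95739002 195.58276951]
heel R [array([567.4, 186.2,  25.8])] [0.9 0.9]
heel L [array([545.4, 225.9,  30.8])] [1.6 1.6]
toe R [array([516. , 157.6,   0.8])] [0.4 0.4]
toe L [array([492.1, 199. ,  -2. ])] [0.7 0.7]
```

```bash
python3 - <<'E'
from h import *
w=load('wrist1');t=load('top0')
a=cv2.resize(w['frame'][140:210,210:290],None,fx=8,fy=8,interpolation=cv2.INTER_CUBIC);cv2.imwrite('pics/wz.png',a)
B=[onz(w,229.5,151.5,0),onz(w,274.5,151,0)];print(B,np.linalg.norm(B[0]-B[1]))
H=[onz(w,225.5,158,40),onz(w,276.5,158,40)];print(H,np.linalg.norm(H[0]-H[1]))
E
```

```text
[array([542.2130288 , 225.49318299,   0.        ]), array([566.07006855, 181.39992037,   0.        ])] 50.13356314775999
[array([540.34072701, 225.81488075,  40.        ]), array([563.8710784 , 181.15072281,  40.        ])] 50.48330853260739
```

View pics/wz.png

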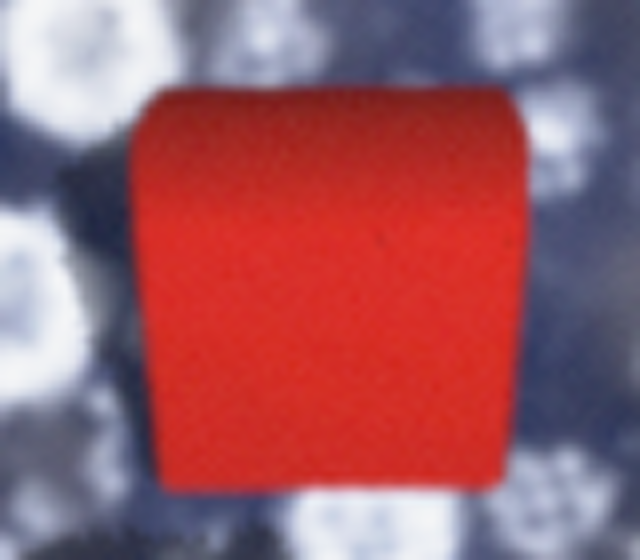

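drive_tool --pt "-0.2 3 0 0 0 0" --pt "-0.2 3 0 0 0 0" --pt "-0.2 3 0 0 0 0" --pt "-0.1 3 -0.1 0 0 0" --pt "0 1 0 0 0 0"

```text
clock: 2.7
position: [536.3, 196.7, 66.0]
tcp_rot: [-0.493, 1.949, -1.948]
force: [0.6, 0.1, -0.5]
width: 0.997
```

```bash
python3 - <<'E'
from h import *
shot('wrist','wrist2'); rows((540,196.7,6),-62,5)
E
```

```text
pos [536.4 196.6  66. ] q [ 0.14  0.6   1.47 -0.    1.08  1.22] t 2.75 w 0.999 F [-0.7 -1.1 -1.9] toolz yaw -61.9 tilt [-0.005 -0.001 -1.   ]
[-0.07, 1.2, 0.03, 0.0, 0.0, 0.001]
[-0.07, 1.2, 0.04, 0.0, 0.0, 0.001]
[-0.07, 1.2, 0.03, 0.0, 0.0, 0.001]
[-0.07, 1.2, 0.04, 0.0, 0.0, 0.001]
[-0.06, 1.2, 0.03, 0.0, 0.0, 0.001]
ends [540.  196.7   6. ] yaw -61.9
```

View pics/wrist2.png

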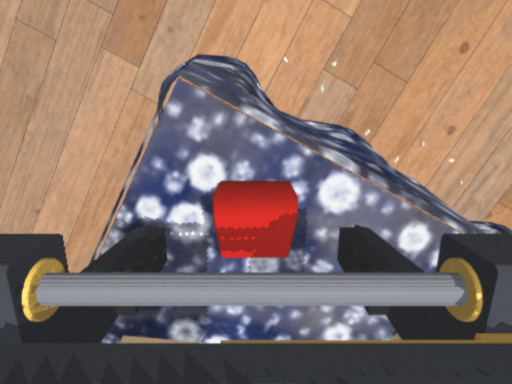

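The wedge sits centred between the fingers, at columns 214-297. I'll descend and close gently.

drive_tool --pt "-0.1 1.5 0 0 0 0" --pt "-0.1 1.5 0.1 0 0 0" --pt "-0.1 1.5 0 0 0 0" --pt "-0.1 1.4 0.1 0 0 0" --pt "0 0 0 0 0 0"

```text
clock: 3.25
position: [541.9, 196.7, 9.0]
tcp_rot: [-0.489, 1.948, -1.948]
force: [-0.8, -1.0, -0.4]
width: 0.998
```

drive_tool --pt "0 0 0 0 0 0" --pt "0 0 0 0 0 0" --pt "0 0 0 0 0 0" --pt "0 0 0 0 0 0" --pt "0 0 0 0 0 0" --jaw -1 --grip_force 15

```text
clock: 3.75
position: [542.3, 196.8, 10.0]
tcp_rot: [-0.486, 1.947, -1.947]
force: [-0.4, 0.2, 0.4]
width: 0.569
```

drive_tool --pt "0 0 0 0 0 0" --pt "0 0 0 0 0 0" --pt "0 0 0 0 0 0" --pt "0 0 0 0 0 0" --pt "0 0 0 0 0 0"

```text
clock: 4.25
position: [542.3, 196.8, 10.0]
tcp_rot: [-0.486, 1.947, -1.947]
force: [-1.3, -1.0, 5.8]
width: 0.563
```

```bash
python3 - <<'E'
from h import *
plan((540,196.7,6),-62)
E
```

```text
pos [542.3 196.8  10. ] q [0.14 0.68 1.51 0.   0.95 1.22] t 4.25 w 0.563 F [-1.3 -1.   5.8]
shift cm [ 0.21  0.4  -0.1 ] turn [-0.     0.001 -0.   ] target x axis in tool [ 1.    -0.    -0.001]
```

Gripped: the opening is 0.563 × 88 = 49.5 mm, which matches the 50 mm wedge. Lifting.

drive_tool --pt "0 -1 0 0 0 0" --pt "0 -3 0 0 0 0" --pt "0 -4 0 0 0 0" --pt "0 -4 0 0 0 0" --pt "0 -4 0 0 0 0" --grip_force 20

```text
clock: 4.75
position: [541.9, 196.7, 171.7]
tcp_rot: [-0.487, 1.948, -1.948]
force: [-0.0, 0.7, -0.4]
width: 0.567
```

```bash
python3 - <<'E'
from h import *
rows((455,-85,200),-2,10)
E
```

```text
pos [541.9 196.7 171.7] q [ 0.14  0.48  1.33 -0.    1.33  1.22] t 4.75 w 0.567 F [-0.   0.7 -0.4] toolz yaw -61.9 tilt [-0. -0. -1.]
[2.09, -0.28, 2.08, 0.0, -0.105, 0.0]
[2.3, -0.29, 1.84, 0.0, -0.105, 0.0]
[2.48, -0.28, 1.6, 0.0, -0.105, 0.0]
[2.63, -0.28, 1.33, 0.0, -0.105, 0.0]
[2.76, -0.28, 1.04, 0.0, -0.105, 0.0]
[2.85, -0.29, 0.75, 0.0, -0.105, 0.0]
[2.91, -0.28, 0.45, 0.0, -0.105, 0.0]
[2.95, -0.28, 0.13, 0.0, -0.105, 0.0]
[2.94, -0.28, -0.17, 0.0, -0.105, 0.0]
[2.91, -0.29, -0.47, 0.0, -0.105, 0.0]
ends [455. -85. 200.] yaw -1.8
```

drive_tool --pt "2.1 -0.3 2.1 0 -0.105 0" --pt "2.3 -0.3 1.8 0 -0.105 0" --pt "2.5 -0.3 1.6 0 -0.105 0" --pt "2.6 -0.3 1.3 0 -0.105 0" --pt "2.8 -0.3 1.0 0 -0.105 0"

```text
clock: 5.25
position: [497.2, 55.2, 185.2]
tcp_rot: [-0.896, 1.603, -1.603]
force: [0.1, -0.3, -0.7]
width: 0.565
```

drive_tool --pt "2.8 -0.3 0.8 0 -0.105 0" --pt "2.9 -0.3 0.4 0 -0.105 0" --pt "2.9 -0.3 0.1 0 -0.105 0" --pt "2.9 -0.3 -0.2 0 -0.105 0" --pt "2.9 -0.2 -0.5 0 -0.105 0"

```text
clock: 5.75
position: [453.6, -84.0, 199.3]
tcp_rot: [-1.196, 1.228, -1.229]
force: [0.4, -0.6, -0.9]
width: 0.566
```

drive_tool --pt "0 0 0 0 0 0" --pt "0 0 0 0 0 0" --pt "0 0 0 0 0 0" --pt "0 0 0 0 0 0" --pt "0 0 0 0 0 0"

```text
clock: 6.25
position: [454.3, -82.3, 198.7]
tcp_rot: [-1.195, 1.232, -1.231]
force: [0.7, -0.3, 0.0]
width: 0.564
```

```bash
python3 - <<'E'
from h import *
shot('wrist','wrist3'); plan((455,-85,200),-2)
E
```

```text
pos [454.3 -82.4 198.7] q [-0.44  0.26  1.6   0.    1.28 -0.41] t 6.3 w 0.563 F [ 0.3  0.4 -0.7]
shift cm [ 0.26 -0.13  0.08] turn [ 0.     0.005 -0.   ] target x axis in tool [ 1.    -0.    -0.005]
```

View pics/wrist3.png

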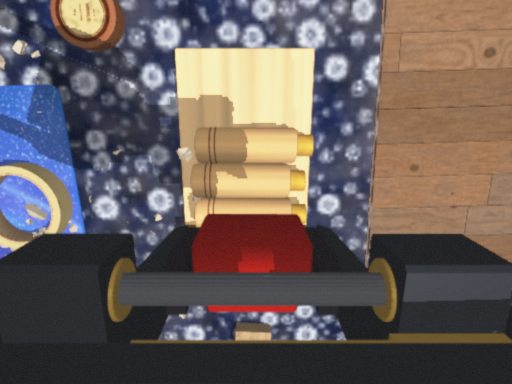

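The wrist view shows the board's open edge at row 48 and the outer handle at rows 127-163, columns 195-313. The held wedge is at columns 195-311, rows 213-310.

```bash
python3 - <<'E'
from h import *
w=load('wrist3');f=w['frame']
a=cv2.resize(f[40:240,165:325],None,fx=4,fy=4,interpolation=cv2.INTER_CUBIC)
cv2.imwrite('pics/w3a.png',a[:560]);
b=cv2.resize(f[205:320,180:325],None,fx=5,fy=5,interpolation=cv2.INTER_CUBIC);cv2.imwrite('pics/w3b.png',b)
E
```

```text
(no output)
```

View pics/w3a.png

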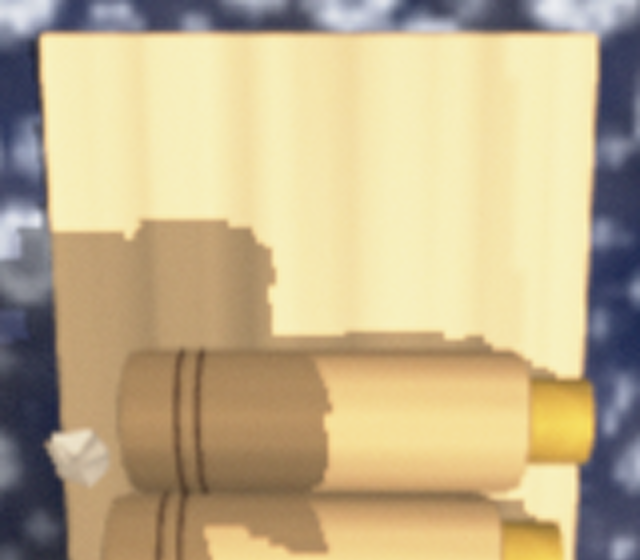

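View pics/w3b.png

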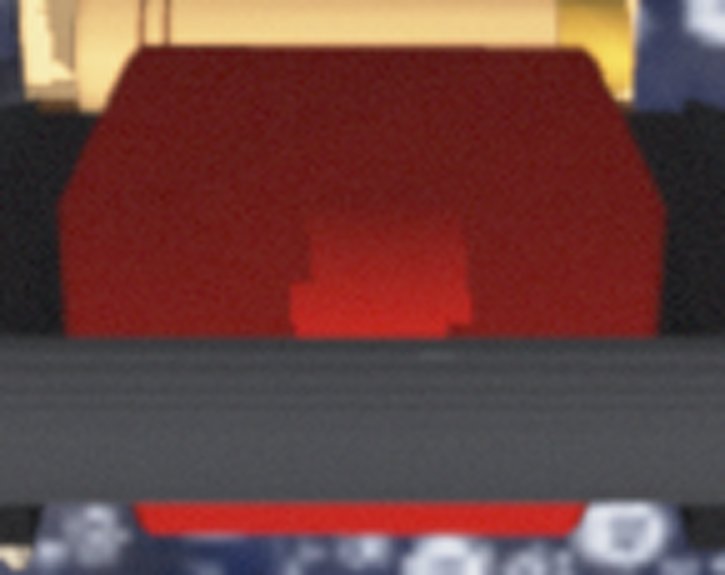

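```bash
python3 - <<'E'
from h import *
w=load('wrist3');s=env.sense();M=rot(s['tcp_rot']);p0=s['position']
U=lambda u:165+(u+.5)/4-.5
V=lambda v:40+(v+.5)/4-.5
# board z=12 corners and edges
c1=onz(w,U(40),V(33),12);c2=onz(w,U(597),V(33),12);print('board +y corners',c1.round(1),c2.round(1),'len',np.linalg.norm(c1-c2),'yaw',np.degrees(np.arctan2(*(c2-c1)[[1,0]])))
l=onz(w,U(60),V(420),12);r=onz(w,U(590),V(330),12);print('edge dirs',np.degrees(np.arctan2(*(c1-l)[[1,0]])),np.degrees(np.arctan2(*(c2-r)[[1,0]])))
# handle
for uu in(160,400,500):
  up=V(350 if uu<450 else 351);lo=V(492)
  p,r1=ray(w,U(uu),up);_,r2=ray(w,U(uu),lo)
  a1=np.arctan2(r1[1],-r1[2]);a2=np.arctan2(r2[1],-r2[2]);h=abs(a1-a2)/2;D=18/np.sin(h);am=(a1+a2)/2
  print('axis by size y,z',p[1]+D*np.sin(am),p[2]-D*np.cos(am),' by z=30: y',p[1]+(p[2]-30)*np.tan(am))
b=onz(w,U(120),V(420),38);e=onz(w,U(529),V(420),38);fr=onz(w,U(594),V(420),38);print('butt, wood end, ferrule x',b[0],e[0],fr[0])
# with z from triang: ferrule tip in top & wrist
t=load('top0')
T=lambda u,v:(125+(u+.5)/4-.5,150+(v+.5)/4-.5)
print('board +y corners tri',tri([(t,*T(380,112)),(w,U(597),V(33))]),tri([(t,*T(375,320)),(w,U(40),V(33))]))
print('wood/ferrule joint mid',tri([(t,*T(519,130)),(w,U(529),V(421))]),'butt',tri([(t,*T(515,283)),(w,U(120),V(421))]))
# wedge in tool
f=w['camera_matrix'][0][0]
B=lambda u,v:(180+(u+.5)/5-.5,205+(v+.5)/5-.5)
def wp(ul,ur,v,Z):
    q=M.T@(w['position']+rot(w['attitude'])@(np.linalg.inv(w['camera_matrix'])@np.array([*B((ul+ur)/2,v),1])*Z)-p0); return q
for n,ul,ur,v in(('heelbot',138,590,47),('heeltop',59,666,207),('toe',138,588,535)):
    Z=f*50/((ur-ul)/5);print(n,Z,wp(ul,ur,v,Z).round(1))
E
```

```text
board +y corners [382.9  47.9  12. ] [521.   43.7  12. ] len 138.1274927180173 yaw -1.7330217371706333
edge dirs 87.8402656667758 89.71791502569671
axis by size y,z -47.28343757510575 24.80983432163464  by z=30: y -46.77979812105948
axis by size y,z -49.12436517983901 25.15336297314576  by z=30: y -48.625576296234456
axis by size y,z -50.248779279150824 23.090841313520457  by z=30: y -49.5180922033137
butt, wood end, ferrule x 400.1860668870714 501.01111081752157 517.0396522992952
board +y corners tri (array([521.21994696,  44.11094786,   9.23474104]), [np.float64(0.2883769424608008), np.float64(0.28837694246098616)]) (array([380.66219242,  48.6105911 ,   3.1478416 ]), [np.float64(1.0456252314916608), np.float64(1.045625231491705)])
wood/ferrule joint mid (array([503.22215704, -50.2170859 ,  24.66707081]), [np.float64(0.3499258409491201), np.float64(0.3499258409492167)]) butt (array([399.86162152, -46.13091138,  35.65663546]), [np.float64(0.38421590016516055), np.float64(0.3842159001652157)])
heelbot 170.3523848236361 [-11.8  16.5   1.4]
heeltop 126.8521877105165 [-13.  -28.2   1.1]
toe 171.10950653396338 [40.9  3.5  1.3]
```

```bash
python3 - <<'E'
from h import *
rows((453,22,190),-1.8,5); rows((453,22,40),-1.8,5)
E
```

```text
pos [454.3 -82.4 198.7] q [-0.44  0.26  1.6   0.    1.28 -0.41] t 6.3 w 0.563 F [ 0.3  0.4 -0.7] toolz yaw -1.7 tilt [-0.  0. -1.]
[-2.09, 0.17, -0.09, 0.0, 0.0, 0.0]
[-2.08, 0.18, -0.09, 0.0, 0.0, 0.0]
[-2.09, 0.17, -0.09, 0.0, 0.0, 0.0]
[-2.09, 0.18, -0.09, 0.0, 0.0, 0.0]
[-2.08, 0.17, -0.09, 0.0, 0.0, 0.0]
ends [453.  22. 190.] yaw -1.7
pos [454.3 -82.4 198.7] q [-0.44  0.26  1.6   0.    1.28 -0.41] t 6.3 w 0.563 F [ 0.3  0.4 -0.7] toolz yaw -1.7 tilt [-0.  0. -1.]
[-2.09, 3.17, -0.09, 0.0, 0.0, 0.0]
[-2.08, 3.18, -0.09, 0.0, 0.0, 0.0]
[-2.09, 3.17, -0.09, 0.0, 0.0, 0.0]
[-2.09, 3.18, -0.08, 0.0, 0.0, 0.0]
[-2.08, 3.17, -0.09, 0.0, 0.0, 0.0]
ends [453.  22.  40.] yaw -1.7
```

drive_tool --pt "-2.1 0.2 -0.1 0 0 0" --pt "-2.1 0.2 -0.1 0 0 0" --pt "-2.1 0.2 -0.1 0 0 0" --pt "-2.1 0.2 -0.1 0 0 0" --pt "-2.1 0.1 0 0 0 0"

```text
clock: 6.8
position: [453.3, 23.3, 189.6]
tcp_rot: [-1.195, 1.232, -1.232]
force: [-0.1, 0.1, -0.3]
width: 0.566
```

drive_tool --pt "0 3 0 0 0 0" --pt "0 4 0 0 0 0" --pt "0 4 0 0 0 0" --pt "0 3 0 0 0 0" --pt "0 0 0 0 0 0"

```text
clock: 7.3
position: [451.8, 22.7, 47.1]
tcp_rot: [-1.198, 1.237, -1.228]
force: [0.6, -0.3, -0.7]
width: 0.566
```

```bash
python3 - <<'E'
from h import *
shot('side','side1'); d=shot('wrist','wrist4');plan((453,22,22),-1.8)
a=cv2.resize(load('side1')['frame'][170:250,200:310],None,fx=7,fy=7,interpolation=cv2.INTER_CUBIC);cv2.imwrite('pics/side1z.png',a)
E
```

```text
pos [453.8  22.2  50.3] q [-0.21  0.47  1.82 -0.    0.85 -0.18] t 7.4 w 0.564 F [ 0.1  0.5 -0.7]
shift cm [ 0.02  2.83 -0.08] turn [ 0.     0.001 -0.   ] target x axis in tool [ 1.    -0.    -0.001]
```

View pics/side1z.png

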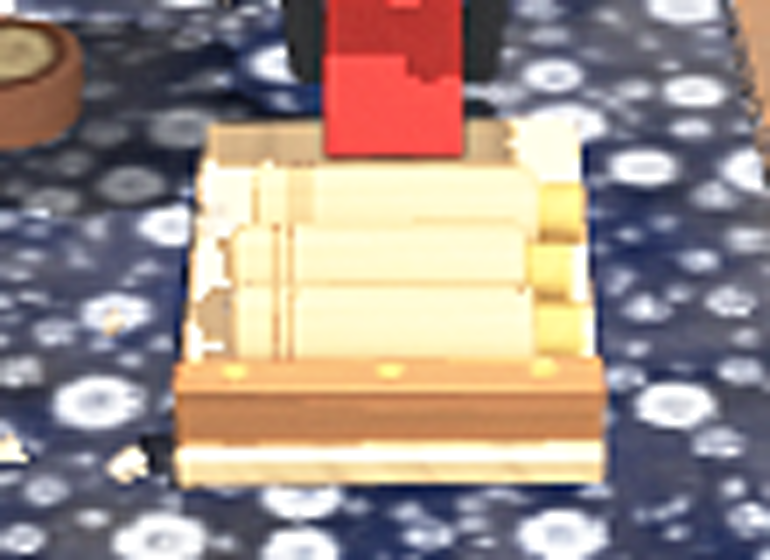

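View pics/wrist4.png

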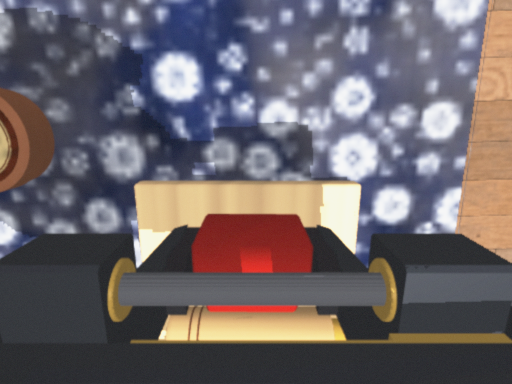

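The side view shows the wedge level (crop columns 325-463, centre 394), over the middle of the last handle's wood (250-535). The wrist view shows it square to the board. Lowering in small steps and watching the force.

drive_tool --pt "0 1 0 0 0 0" --pt "0 0.8 0 0 0 0" --pt "0 0.4 0 0 0 0" --pt "0 0.2 0 0 0 0" --pt "0 0 0 0 0 0"

```text
clock: 7.9
position: [453.4, 22.1, 25.6]
tcp_rot: [-1.195, 1.232, -1.232]
force: [1.0, -0.0, -0.2]
width: 0.566
```

drive_tool --pt "0 0.1 0 0 0 0" --pt "0 0.1 0 0 0 0" --pt "0 0 0 0 0 0" --pt "0 0 0 0 0 0" --pt "0 0 0 0 0 0"

```text
clock: 8.4
position: [453.4, 22.1, 23.8]
tcp_rot: [-1.194, 1.232, -1.232]
force: [-0.7, 0.5, -0.8]
width: 0.568
```

drive_tool --pt "0 0.05 0 0 0 0" --pt "0 0.05 0 0 0 0" --pt "0 0 0 0 0 0" --pt "0 0 0 0 0 0" --pt "0 0 0 0 0 0"

```text
clock: 8.9
position: [453.4, 22.1, 22.7]
tcp_rot: [-1.194, 1.232, -1.232]
force: [-0.1, -0.2, -0.0]
width: 0.568
```

drive_tool --pt "0 0.05 0 0 0 0" --pt "0 0.05 0 0 0 0" --pt "0 0 0 0 0 0" --pt "0 0 0 0 0 0" --pt "0 0 0 0 0 0"

```text
clock: 9.4
position: [453.5, 22.1, 21.9]
tcp_rot: [-1.194, 1.232, -1.232]
force: [-1.7, -0.3, 5.3]
width: 0.56
```

Board contact comes at TCP z of about 22 mm, as predicted. I'll ease off 0.3 mm and slide towards the handle.

drive_tool --pt "0 -0.04 0 0 0 0" --pt "0.4 0 0 0 0 0" --pt "0.4 0 0 0 0 0" --pt "0.4 0 0 0 0 0" --pt "0 0 0 0 0 0"

```text
clock: 9.9
position: [453.1, 9.5, 22.1]
tcp_rot: [-1.194, 1.233, -1.233]
force: [0.4, 0.2, -0.3]
width: 0.562
```

drive_tool --pt "0.1 0 0 0 0 0" --pt "0 0 0 0 0 0" --pt "0.1 0 0 0 0 0" --pt "0 0 0 0 0 0" --pt "0 0 0 0 0 0"

```text
clock: 10.4
position: [453.0, 8.1, 22.1]
tcp_rot: [-1.194, 1.232, -1.232]
force: [0.1, 1.4, 0.1]
width: 0.566
```

drive_tool --pt "0.05 0 0 0 0 0" --pt "0 0 0 0 0 0" --pt "0.05 0 0 0 0 0" --pt "0 0 0 0 0 0" --pt "0 0 0 0 0 0"

```text
clock: 10.9
position: [453.0, 7.1, 22.1]
tcp_rot: [-1.194, 1.232, -1.232]
force: [-0.3, -1.0, -0.6]
width: 0.568
```

```bash
python3 - <<'E'
from h import *
shot('side','side2');shot('top','top2');plan((453,6,22),-1.8)
a=cv2.resize(load('side2')['frame'][170:250,200:310],None,fx=7,fy=7,interpolation=cv2.INTER_CUBIC);cv2.imwrite('pics/side2z.png',a)
E
```

```text
pos [452.9   7.1  22.1] q [-0.25  0.52  1.85  0.    0.77 -0.22] t 11.0 w 0.566 F [-1.   0.1 -0.9]
shift cm [0.11 0.01 0.01] turn [ 0.  0. -0.] target x axis in tool [ 1. -0. -0.]
```

View pics/side2z.png

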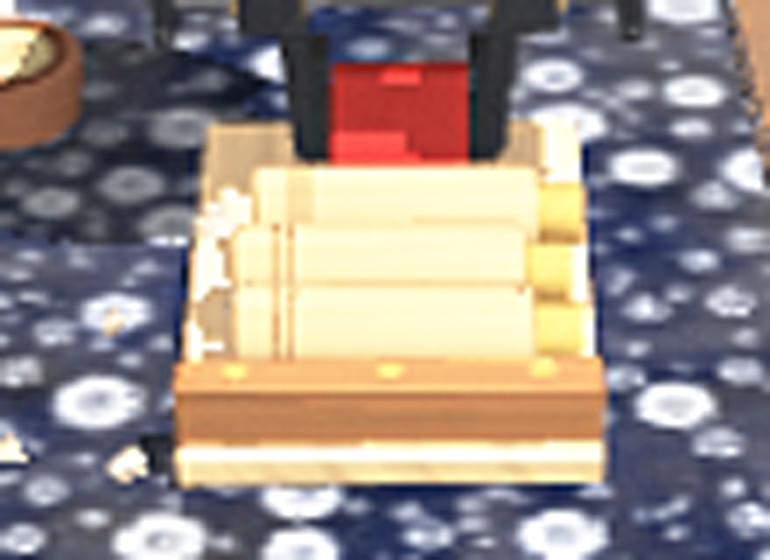

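drive_tool --pt "0.05 0 0 0 0 0" --pt "0 0 0 0 0 0" --pt "0.05 0 0 0 0 0" --pt "0 0 0 0 0 0" --pt "0 0 0 0 0 0"

```text
clock: 11.5
position: [452.9, 6.1, 22.2]
tcp_rot: [-1.194, 1.232, -1.232]
force: [0.3, 0.5, -0.9]
width: 0.568
```

drive_tool --pt "0.05 0 0 0 0 0" --pt "0 0 0 0 0 0" --pt "0 0 0 0 0 0" --pt "0 0 0 0 0 0" --pt "0 0 0 0 0 0"

```text
clock: 12.0
position: [452.9, 5.6, 22.1]
tcp_rot: [-1.194, 1.232, -1.232]
force: [-0.3, 0.2, -0.3]
width: 0.561
```

drive_tool --pt "0.05 0 0 0 0 0" --pt "0 0 0 0 0 0" --pt "0 0 0 0 0 0" --pt "0 0 0 0 0 0" --pt "0 0 0 0 0 0"

```text
clock: 12.5
position: [452.9, 5.1, 22.1]
tcp_rot: [-1.194, 1.232, -1.232]
force: [-0.2, -0.3, -0.2]
width: 0.563
```

drive_tool --pt "0.05 0 0 0 0 0" --pt "0 0 0 0 0 0" --pt "0 0 0 0 0 0" --pt "0 0 0 0 0 0" --pt "0 0 0 0 0 0"

```text
clock: 13.0
position: [452.9, 4.6, 22.1]
tcp_rot: [-1.194, 1.232, -1.232]
force: [-0.8, 1.0, -1.0]
width: 0.568
```

drive_tool --pt "0.05 0 0 0 0 0" --pt "0 0 0 0 0 0" --pt "0 0 0 0 0 0" --pt "0 0 0 0 0 0" --pt "0 0 0 0 0 0"

```text
clock: 13.5
position: [452.8, 4.2, 22.1]
tcp_rot: [-1.194, 1.232, -1.232]
force: [-0.1, 1.5, -2.0]
width: 0.566
```

```bash
python3 - <<'E'
from h import *
d=shot('top','top3');shot('wrist','wrist5')
cv2.imwrite('pics/cmp.png',np.vstack([cv2.resize(load(n)['frame'][170:240,210:310],None,fx=4,fy=4,interpolation=cv2.INTER_CUBIC) for n in('top0','top3')]))
print(env.sense()['force'],env.sense()['wrist_torque'])
E
```

```text
[ 0.46274462  2.37100217 -2.10213995] [0.31592521 0.10295138 0.05836813]
```

View pics/cmp.png

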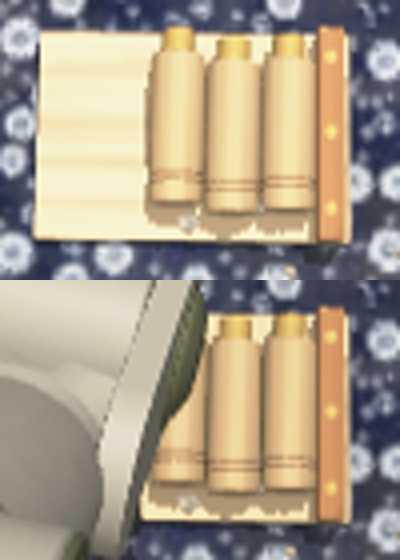

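View pics/wrist5.png

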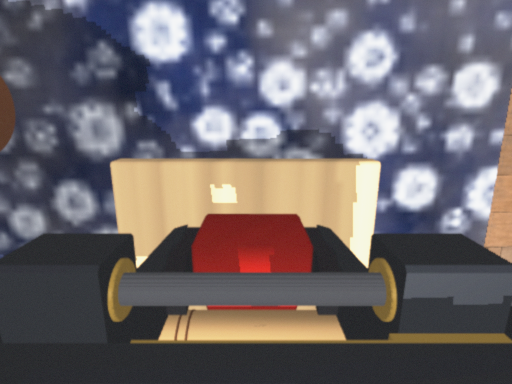

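Contact shows as force y +2.4 N and z −2.1 N, so the slope is bearing on the handle. I'll seat the wedge flat on the board and keep it snug.

drive_tool --pt "0 0.03 0 0 0 0" --pt "0 0 0 0 0 0" --pt "0.04 0 0 0 0 0" --pt "0 0 0 0 0 0" --pt "0 0 0 0 0 0"

```text
clock: 14.1
position: [452.9, 3.8, 22.0]
tcp_rot: [-1.194, 1.232, -1.232]
force: [-0.2, 4.1, 3.1]
width: 0.564
```

Both contacts are made, at about 4 N against the handle and 3 N down. I'll drop the grip force and then open.

drive_tool --pt "0 0 0 0 0 0" --pt "0 0 0 0 0 0" --pt "0 0 0 0 0 0" --pt "0 0 0 0 0 0" --pt "0 0 0 0 0 0" --grip_force 4

```text
clock: 14.6
position: [452.9, 3.7, 21.9]
tcp_rot: [-1.194, 1.232, -1.232]
force: [-0.4, 2.9, 4.7]
width: 0.57
```

drive_tool --pt "0 0 0 0 0 0" --pt "0 0 0 0 0 0" --pt "0 0 0 0 0 0" --pt "0 0 0 0 0 0" --pt "0 0 0 0 0 0" --jaw 0.7

```text
clock: 15.1
position: [452.9, 3.6, 21.8]
tcp_rot: [-1.194, 1.232, -1.232]
force: [-0.0, 0.4, -0.2]
width: 0.846
```

drive_tool --pt "0 -0.5 0 0 0 0" --pt "0 -1 0 0 0 0" --pt "0 -2 0 0 0 0" --pt "0 -3 0 0 0 0" --pt "0 -3 0 0 0 0"

```text
clock: 15.6
position: [452.6, 3.8, 118.6]
tcp_rot: [-1.194, 1.232, -1.232]
force: [0.2, -0.3, 0.5]
width: 0.852
```

drive_tool --pt "0 -4 0 0 0 0" --pt "-4 -2 0 0 0 0" --pt "-4 0 0 0 0 0" --pt "-4 0 0 0 0 0" --pt "-4 0 0 0 0 0"

```text
clock: 16.1
position: [457.5, 165.2, 178.0]
tcp_rot: [-1.193, 1.231, -1.233]
force: [0.1, -0.4, -0.5]
width: 0.849
```

drive_tool --pt "-4 0 0 0 0 0" --pt "-4 0 0 0 0 0" --pt "-2 0 0 0 0 0" --pt "0 0 0 0 0 0" --pt "0 0 0 0 0 0"

```text
clock: 16.6
position: [460.7, 263.3, 177.3]
tcp_rot: [-1.195, 1.231, -1.232]
force: [0.7, -0.0, -0.2]
width: 0.848
```

```bash
python3 - <<'E'
from h import *
shot('top','top4');shot('side','side4')
cv2.imwrite('pics/t4.png',cv2.resize(load('top4')['frame'][160:245,205:310],None,fx=6,fy=6,interpolation=cv2.INTER_CUBIC))
cv2.imwrite('pics/s4.png',cv2.resize(load('side4')['frame'][170:250,200:310],None,fx=7,fy=7,interpolation=cv2.INTER_CUBIC))
E
```

```text
(no output)
```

View pics/t4.png

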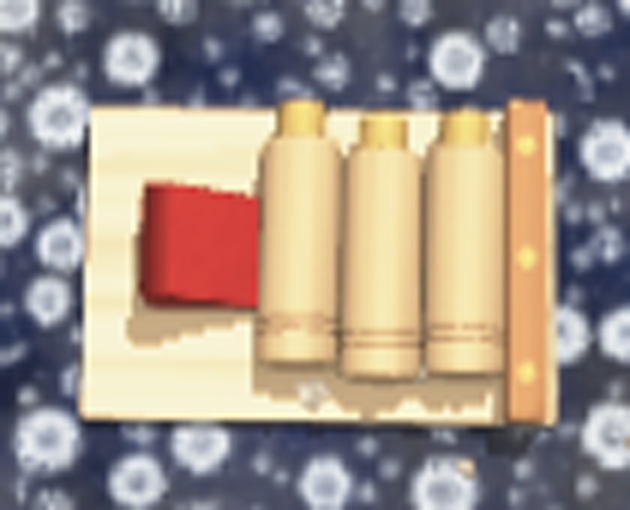

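View pics/s4.png

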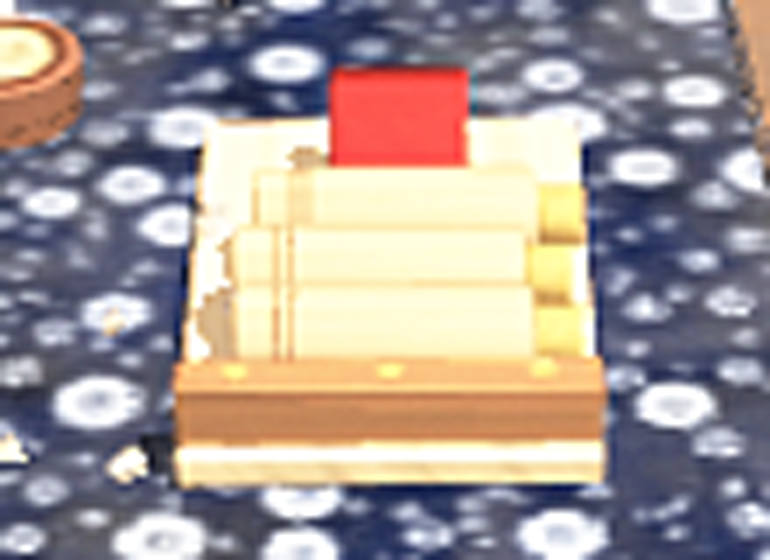

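Both views show the wedge upright, square to the board and toe to the last handle: top crop columns 140-258 against a handle edge at 258. The three handles are still in their row. One numeric check before handing in.

```bash
python3 - <<'E'
from h import *
t=load('top4');T=lambda u,v,z:onz(t,205+(u+.5)/6-.5,160+(v+.5)/6-.5,z)
h=T(147,184,52),T(141,304,52);print('heel top',h[0].round(1),h[1].round(1),'w',np.linalg.norm(h[0]-h[1]))
a=T(259,245,30);b=T(338,245,30);ax=(a+b)/2;print('handle',a[1],b[1],ax)
hm=(h[0]+h[1])/2;print('centre-axis (expect 44):',hm[1]-24-ax[1],'wedge x',hm[0])
s=load('side4');S=lambda u,v:(200+(u+.5)/7-.5,170+(v+.5)/7-.5);P=lambda u,v:(205+(u+.5)/6-.5,160+(v+.5)/6-.5)
for p,q in(((147,184),(467,68)),((141,304),(331,68))): print('heel top tri (z expect 52)',tri([(t,*P(*p)),(s,*S(*q))]))
print(env.sense()['clock']); env.hand_in()
E
```

```text
heel top [477.3  15.   52. ] [425.2  17.6  52. ] w 52.15469755278175
handle -32.34285698489799 -66.94723305915234 [453.23100015 -49.64504502  30.        ]
centre-axis (expect 44): 41.9498196058226 wedge x 451.2436472019246
heel top tri (z expect 52) (array([478.48638325,  15.26499216,  48.89495837]), [np.float64(0.5870282880367652), np.float64(0.5870282880368687)])
heel top tri (z expect 52) (array([427.51363439,  18.10602143,  48.43333306]), [np.float64(1.8032300045079197), np.float64(1.8032300045081049)])
16.7
the job is handed in; nothing more can be done
```

I set the red wedge flat on the rack, toe against the last handle near the middle of its length, and handed the job in at 16.7 s of the 37 s allowed. I slid it along the board until it touched the handle, with about 4 N against the handle and 3–5 N down, then released it and backed the arm well clear.

**Last pictures:** the wedge stands upright and square to the board, with no visible gap to the last handle. The three handles are still lying in their row.

**Checks that were off:**
- **Distance to the handle:** the wedge centre measured 42 mm from the last handle's axis; just touching should be 44 mm. This is about the 2 mm calibration error, and the force readings showed contact.
- **Height:** two views put the wedge's top at 48–49 mm, where flat on the board should be 52 mm. The same pair of cameras also read the wedge's heel low (34–37 mm instead of 40 mm) when it stood on the table. The arm met the board at the height I had predicted, so I take the wedge to be flat.

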